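# Latch the one case left open beside the microscope

### The arm

A 7-joint arm with a two-finger parallel gripper is mounted at the origin on the work surface. World frame = base frame: x ahead of the robot, y to its left, z up, the work surface at z = 0. Lengths are in m, angles in rad, forces in N, time in s.
With the tool pointing down it reaches from about 0.425 to 0.95 m from the base axis. Payload 4.7 kg.
Tool frame: the origin (TCP) lies on the centre line of the jaws, within the pads' length; the fingertips stand 8 mm ahead of it and the grasp point (between the pads) lies 11 mm behind it; z points along the fingers, y is the direction in which the jaws open and shut (so a half turn about z gives the same grasp; the last joint's range is limited). The gripper opens to 85 mm and grips with 20 to 120 N. Pads are 22 mm wide; open, the fingers measure 114 mm over their backs; the gripper's body (76 mm by 85 mm) begins 54 mm behind the grasp point. The pads swing forward as they close: fully open they stand 13 mm farther back than shut.
Start: joints at [1.29, 0.469, -0.049, 1.532, 0.024, 1.141, -0.082], TCP at [0.168, -0.654, 0.239] pointing down, gripper open.
Joint ranges: [-2.59, 2.59], [-0.33, 1.99], [-1.39, 1.29], [0.1, 2.45], [-1.04, 4.18], [0.21, 1.99], [-2.66, 2.66]. Speed limits (rad/s): [2.57, 2.57, 3.14, 3.14, 3.14, 3.14, 3.14].

### API

Orientations are given as a rotation vector (axis times angle).
In Python, from station import ctrl, set_gripper, planner, eyes gives the robot as it stands. Calls block until the motion is done:
- ctrl.goto(position, orientation): joint-space move of the TCP to a pose.
- ctrl.line_to(position, attitude=None, vel=0.15): straight line of the TCP; attitude=None keeps the orientation; vel is the mean speed in m/s.
- ctrl.movej(angles): joint-space move.
- set_gripper(opening, force=None): finger opening in m; force is the grip in N (None keeps the last); returns when the fingers have stopped.
- ctrl.sleep(seconds).
- planner.inverse_kinematics(position, orientation): joint angles nearest the present ones, or None.
- ctrl.sense(): the state.
- eyes.read_camera(name): name is "scene" or "top"; returns a dict with "color" (400x640x3 uint8, red, green, blue), "camera_matrix" (3x3 intrinsics, pixels), "rvec" (rotation vector, rad) and "tvec" (3), from world to camera coordinates, as OpenCV has them. Camera axes: x right, y down, z forward; pixel columns grow to the right and rows downward; lengths in m; the calibration is good to about 2 mm. A picture is of the moment at which its call begins. There is no depth.
A pose or a line that the arm cannot do raises ctrl.Unreachable and nothing moves.
- ctrl.sign_off(): hands the job in, once; it reports no verdict.
The state is a dict: "clock": time; "joint_pos": joint angles; "dq": joint speeds; "joint_torque": joint torques, N m; "ee_pos": TCP position; "tool_rot": TCP orientation; "wrist_force": force on the tool from outside, world axes, zero at the start; "wrist_torque": the same for the moment, N m; "grip_width": finger opening in m.
Only numpy, scipy, OpenCV 4.12 (cv2) and the standard library are available. Lean on these libraries where they do the work, as an engineer would, in place of code of your own. Each camera call takes 0.05 s, during which the arm holds its last target.

### The job

Three identical grey instrument cases stand on the bench; two are shut and latched, but the third was left unlatched, with its lid ajar and its catch thrown back. Find it, press its lid down shut, and then snap its catch over so that it lies flat on the lid. Do not press or push on the other two cases.

Things in the scene. Friction and masses are not known exactly. Their poses are not given: they have to be found in the camera images.
- case_a: The unlatched one of three identical grey hard cases; may stand left, middle or right; fixed. 120 mm deep (x), 120 wide (y), 70 high when shut (box 50, lid 20). Origin: centre of its underside; z up; -x is its front (catch side, roughly towards the robot), +x its hinged back. A catch bracket 44 mm wide juts 7 mm out of the middle of the front.
- lid_a (a joint): Lid angle (rad) of case_a: 0 shut, grows as the front edge rises; found ajar at 0.25 to 0.45. Plate 120 by 120 by 20 mm, hinged along the back at x = +60, z = 50 mm in case_a's frame. Stiff hinge, stays where it is left; about 4 N down on the middle of the lid closes it. Shut, its top is 70 mm above the bench.
- catch_a (a joint): Catch angle (rad) of case_a: 0 flat on the shut lid, pointing to the case's +x; 1.57 upright; found at 1.75 to 2.1, leaning out in front. Black plate 45 mm long, 30 wide, 4 thick, turning about the case's y at x = -64, y = 0, z = 74 mm in case_a's frame. Closed, its top is 76 mm above the bench. Stays where it is left; about 3 N at 30 mm from its hinge turns it.
- case_b: Another of the three cases, same size and frame as case_a, fixed; shut and latched, catch flat on its lid. To be left alone.
- case_c: The last of the three cases, same size and frame as case_a, fixed; shut and latched, catch flat on its lid. To be left alone.
There are look-alikes about, which are no part of the job. Leave any orange or yellow look-alike of the case_a alone.

How it is judged:
By the outcome, as a careful person would: the job done as asked, in the order asked, and still so for the second after the job is handed in, with the robot touching nothing.
It also fails if it takes over 35 s, if anything falls off the work surface, if the arm or the gripper's body presses on something with over 40 N, if the wrist force passes 120 N, or if a joint passes its speed limit or range.

## Working session

There is one attempt and no reset: what is moved stays moved. The work goes in short steps, each a Python script; the robot and the scene stay as the last script left them, time stands still between calls to the robot, and variables do not carry over. Pictures are saved under pics/ and viewed, and the job is handed in when it is done.

```bash
mkdir -p pics; ls; cat > h.py <<'E'
import numpy as np, cv2
from station import ctrl,set_gripper,planner,eyes
def cam(n):
    d=eyes.read_camera(n); R=cv2.Rodrigues(np.array(d["rvec"],float))[0]; t=np.array(d["tvec"],float).ravel()
    return d["color"],np.array(d["camera_matrix"],float),R,t
def save(img,f): cv2.imwrite(f,cv2.cvtColor(img,cv2.COLOR_RGB2BGR))
def onplane(uv,K,R,t,z):
    c=-R.T@t; d=R.T@np.linalg.inv(K)@np.array([uv[0],uv[1],1.]); return c+d*(z-c[2])/d[2]
def proj(p,K,R,t):
    q=K@(R@np.asarray(p)+t); return q[:2]/q[2]
def tri(uv1,c1,uv2,c2):
    P=[c[0]@np.c_[c[1],c[2]] for c in(c1,c2)]
    X=cv2.triangulatePoints(P[0],P[1],np.array(uv1,float).reshape(2,1),np.array(uv2,float).reshape(2,1)).ravel(); return X[:3]/X[3]
E
python3 - <<'E'
from h import *
for n in("scene","top"):
    c,K,R,t=cam(n); save(c,f"pics/{n}0.png"); print(n,c.shape,K.tolist(),-R.T@t,R[2])
s=ctrl.sense();print(s["clock"],s["ee_pos"],s["tool_rot"])
E
```

```text
pics
scene (400, 640, 3) [[390.4788130767693, 0.0, 320.18722939434895], [0.0, 390.4788130767693, 207.8520407103482], [0.0, 0.0, 1.0]] [1.31067324 0.17276119 0.92821899] [-0.68402706 -0.08475504 -0.72451609]
top (400, 640, 3) [[478.8925139654089, 0.0, 316.9514026526519], [0.0, 478.8925139654089, 190.72799878749723], [0.0, 0.0, 1.0]] [0.32026025 0.07238071 1.30981452] [ 0.11549116 -0.01472523 -0.99319936]
0.1 [ 0.1680694  -0.65320761  0.23835795] [-3.11497789e+00 -3.94287318e-01  4.17026101e-04]
```

View pics/scene0.png

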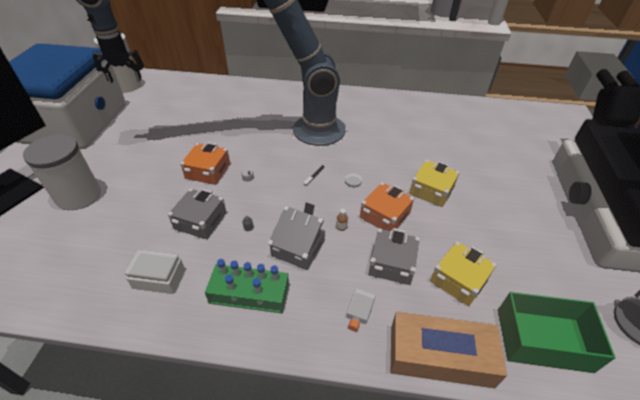

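View pics/top0.png

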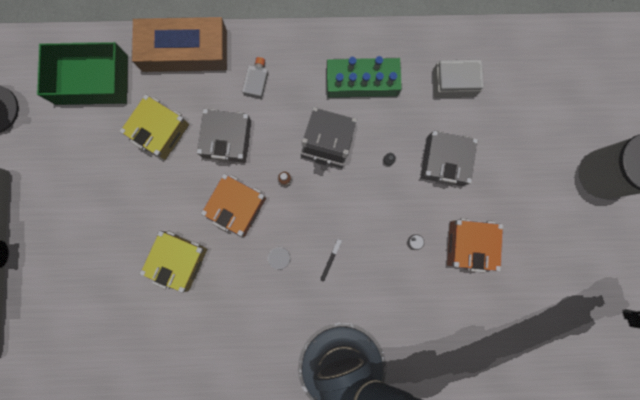

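The scene view shows three grey cases at (197,212), (297,237) and (395,255). In the top view they are at (451,157), (328,135) and (223,135). The middle one fits the description: its catch stands clear at scene (309,209), and there is a gap at its front edge at top (320,160). I'll confirm this in an enlarged crop.

```bash
python3 - <<'E'
from h import *
a=cv2.imread("pics/scene0.png")[190:280,255:340]; b=cv2.imread("pics/top0.png")[95:180,285:370]
a=cv2.resize(a,(510,540),interpolation=cv2.INTER_CUBIC);b=cv2.resize(b,None,fx=6,fy=6,interpolation=cv2.INTER_CUBIC)
cv2.imwrite("pics/cropA.png",a);cv2.imwrite("pics/cropB.png",b)
E
```

```text
(no output)
```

View pics/cropA.png

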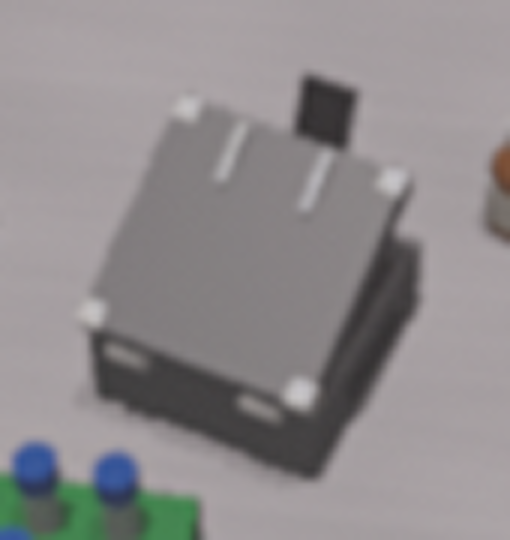

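View pics/cropB.png

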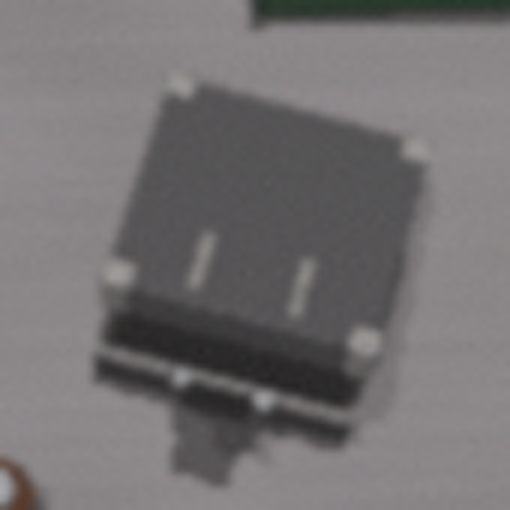

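The crops confirm it: the middle case's lid is raised at the front, with a dark gap at top-crop (240,360), and its catch is thrown back at scene-crop (325,110). Next I'll triangulate the four white corner dots and the catch.

```bash
python3 - <<'E'
from h import *
S=cv2.cvtColor(cv2.imread("pics/scene0.png"),cv2.COLOR_BGR2RGB);T=cv2.cvtColor(cv2.imread("pics/top0.png"),cv2.COLOR_BGR2RGB)
cs=cam("scene")[1:];ct=cam("top")[1:]
def ref(I,cr,off):
    u,v=cr[0]/6+off[0]-.5,cr[1]/6+off[1]-.5
    x0,y0=int(round(u))-3,int(round(v))-3
    w=I[y0:y0+7,x0:x0+7].astype(float).min(2); w=np.clip(w-(w.max()*.6+np.median(w)*.4),0,None)
    yy,xx=np.mgrid[0:7,0:7]; return np.array([x0+(w*xx).sum()/w.sum(),y0+(w*yy).sum()/w.sum()]),(u,v)
names=["back-y","back+y","front-y","front+y"]
sp=[(92,313),(300,392),(188,108),(392,181)];tp=[(415,150),(180,85),(365,343),(118,272)]
X=[]
for n,a,b in zip(names,sp,tp):
    p,g=ref(S,a,(255,190));q,h=ref(T,b,(285,95)); P=tri(p,cs,q,ct);X.append(P)
    print(n,p.round(1),np.round(g,1),q.round(1),np.round(h,1),P.round(4),"err",np.abs(proj(P,*cs)-p).max().round(2))
X=np.array(X)
hinge=(X[0]+X[1])/2;front=(X[2]+X[3])/2;f=hinge-front
print("len",np.linalg.norm(f),"wid",np.linalg.norm(X[0]-X[1]),np.linalg.norm(X[2]-X[3]),"yaw",np.arctan2(f[1],f[0]),"yaw2",[np.arctan2(-(a-b)[0],(a-b)[1]) for a,b in((X[1],X[0]),(X[3],X[2]))],"lid",np.arctan2(-f[2],np.hypot(f[0],f[1])),hinge,front)
# catch tip corners & base (scene) crops
o=np.array
e=lambda c,off:(c[0]/6+off[0]-.5,c[1]/6+off[1]-.5)
for a,b in(((307,73),(237,487)),((357,90),(175,470))):
    P=tri(e(a,(255,190)),cs,e(b,(285,95)),ct);print("tip",P.round(4),np.abs(proj(P,*cs)-e(a,(255,190))).max())
E
```

```text
back-y [269.9 241.5] [269.8 241.7] [354.2 119.4] [353.7 119.5] [ 0.652  -0.0491  0.0724] err 0.17
back+y [304.5 255. ] [304.5 254.8] [314.6 108.6] [314.5 108.7] [0.6839 0.0547 0.0724] err 0.06
front-y [285.7 207.4] [285.8 207.5] [345.5 151.4] [345.3 151.7] [ 0.5575 -0.0201  0.1167] err 0.01
front+y [319.9 219.6] [319.8 219.7] [304.  140.2] [304.2 139.8] [0.5891 0.084  0.1162] err 0.25
len 0.10837602232880723 wid 0.1085214326207892 0.1087695537058868 yaw -0.2982781483046948 yaw2 [np.float64(-0.29805529356851757), np.float64(-0.29437558901831773)] lid 0.4186284843442716 [0.66793258 0.00281173 0.07239928] [0.57328734 0.03191047 0.11645497]
tip [0.5009 0.0324 0.091 ] 1.4063237265057182
tip [0.5089 0.0588 0.091 ] 1.4003622802300129
```

```bash
python3 - <<'E'
from h import *
cs=cam("scene")[1:];ct=cam("top")[1:]
yaw=-.297;u=np.array([np.cos(yaw),np.sin(yaw)]);v=np.array([-u[1],u[0]])
piv=np.array([.66793,.00281])-.003*u; c=piv-.06*u; print("centre",c)
ax=c-.064*u
for th in(1.75,1.9,2.0,2.1,2.3,2.75):
  r=[]
  for s in(-.015,.015):
    p=np.r_[ax+u*.045*np.cos(th)+v*s,.074+.045*np.sin(th)]
    r+=[((proj(p,*cs)-(255,190)+.5)*6).round(),((proj(p,*ct)-(285,95)+.5)*6).round()]
  print(th,*r)
r=[]
for s in(-.015,.015):
    p=np.r_[ax+v*s,.074]; r+=[((proj(p,*cs)-(255,190)+.5)*6).round(),((proj(p,*ct)-(285,95)+.5)*6).round()]
print("axis",*r)
E
```

```text
centre [0.60768822 0.02124713]
1.75 [295.  82.] [254. 397.] [351. 101.] [185. 378.]
1.9 [301.  76.] [249. 413.] [357.  95.] [181. 394.]
2.0 [305.  72.] [247. 423.] [360.  92.] [178. 404.]
2.1 [308.  70.] [244. 433.] [364.  89.] [176. 414.]
2.3 [315.  68.] [239. 451.] [370.  87.] [171. 432.]
2.75 [326.  76.] [231. 483.] [380.  95.] [163. 464.]
axis [289. 155.] [255. 398.] [344. 174.] [189. 380.]
```

Geometry agrees between the views: lid angle about 0.42, yaw -0.297, catch about 2.0 rad. First I'll press the lid shut.

```bash
cat >> h.py <<'E'
from scipy.spatial.transform import Rotation as Ro
yaw=-.297;u=np.array([np.cos(yaw),np.sin(yaw)]);v=np.array([-u[1],u[0]])
C=np.array([.6077,.0212])
def att(s):
    y=np.r_[s*v,0];z=np.array([0,0,-1.]);x=np.cross(y,z);return Ro.from_matrix(np.c_[x,y,z]).as_rotvec()
def P(x,tip,y=0): return np.r_[C+u*x+v*y,tip+.008]   # case x, fingertip height
def st():
    s=ctrl.sense();p=s["ee_pos"];d=np.array(p[:2])-C
    print("t%.2f casex %.4f y %.4f tip %.4f F"%(s["clock"],d@u,d@v,p[2]-.008),np.round(s["wrist_force"],1),"w",round(s["grip_width"],4),flush=True);return s
E
python3 - <<'E'
from h import *
st();j0=ctrl.sense()["joint_pos"]
best=None
for s in(1,-1):
    q=planner.inverse_kinematics(P(-.02,.16),att(s));print(s,None if q is None else np.round(q,2))
    if q is not None:
        m=np.abs(np.array(q)-j0).max()
        if best is None or m<best[0]:best=(m,s)
s=best[1];print("use",s);open("s.txt","w").write(str(s))
set_gripper(0.0,force=40)
ctrl.goto(P(-.02,.16),att(s));st()
ctrl.line_to(P(-.02,.112),vel=.12);st()
z=.112
while z>.068:
    z-=.006 if z>.074 else .002
    ctrl.line_to(P(-.02,z),vel=.05);f=st()["wrist_force"][2]
    if abs(f)>18:break
c,*_=cam("scene");save(c,"pics/s1.png");c,*_=cam("top");save(c,"pics/t1.png")
E
```

```text
t0.30 casex -0.2228 y -0.7738 tip 0.2310 F [-0.1  0.5 -1.1] w 0.0855
1 [ 0.51  0.55 -0.87  1.78  0.48  1.04  0.73]
-1 [ 0.31  0.46 -0.57  1.79  0.3   0.97 -2.25]
use 1
t3.89 casex -0.0194 y -0.0012 tip 0.1599 F [-0.4  0.1 -0.3] w 0.0001
t4.44 casex -0.0199 y 0.0001 tip 0.1120 F [0.1 0.8 0.3] w -0.0
t4.71 casex -0.0198 y 0.0001 tip 0.1063 F [ 0.4  0.6 -0.2] w 0.0
t4.97 casex -0.0201 y -0.0001 tip 0.0997 F [ 0.2 -0.3  0.4] w -0.0003
t5.24 casex -0.0203 y -0.0003 tip 0.0935 F [-0.2 -0.1  0.1] w 0.0002
t5.51 casex -0.0202 y -0.0003 tip 0.0875 F [ 0.  -0.1  0.1] w -0.0
t5.78 casex -0.0202 y -0.0002 tip 0.0815 F [0.1 0.2 0.1] w 0.0004
t6.04 casex -0.0202 y -0.0002 tip 0.0755 F [-1.3 -0.   0.3] w 0.0002
t6.31 casex -0.0198 y 0.0003 tip 0.0701 F [-0.7  0.1  2.6] w -0.0003
t6.56 casex -0.0197 y 0.0003 tip 0.0700 F [-4.5 -1.4 15.2] w 0.0002
```

```bash
python3 - <<'E'
from h import *
ctrl.line_to(P(-.02,.135),vel=.15);st()
ctrl.line_to(P(-.13,.135),vel=.2);st()
a,*_=cam("scene");b,*_=cam("top")
a=cv2.resize(a[180:280,250:350],(400,400),interpolation=cv2.INTER_CUBIC);b=cv2.resize(b[85:185,280:380],(400,400),interpolation=cv2.INTER_CUBIC)
save(np.hstack([a,b]),"pics/c2.png")
E
```

```text
t7.26 casex -0.0204 y -0.0006 tip 0.1341 F [-0.7 -0.4 -0.5] w 0.0001
t7.96 casex -0.1289 y -0.0002 tip 0.1349 F [ 0.1 -1.1 -0.4] w 0.0002
```

View pics/c2.png

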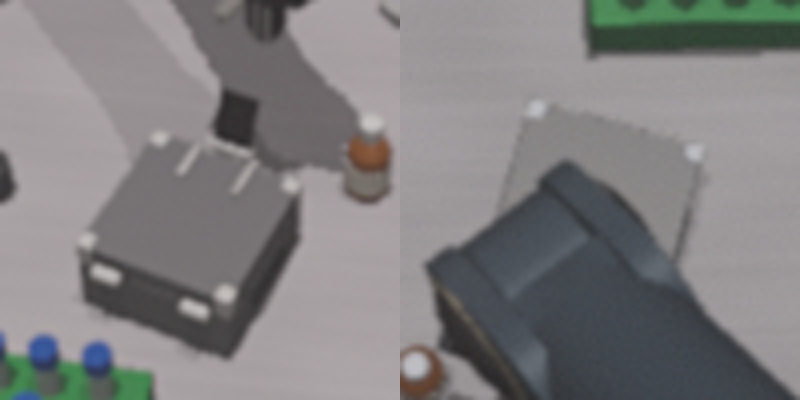

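In the left half (scene view), the lid now sits flush on the box with its front corner dots at (160,138) and (290,185). The catch still leans out at (237,117), and the gripper is in front of it. Next I'll push the catch over.

```bash
python3 - <<'E'
from h import *
ctrl.line_to(P(-.125,.100),vel=.15);st()
H=-.064
# finger centre = corner - .011
for cx,z in((-.010,.100),(.002,.100),(.012,.099),(.020,.096),(.027,.091),(.032,.086),(.035,.081),(.036,.078),(.036,.0765),(.036,.075)):
    ctrl.line_to(P(H+cx-.011,z),vel=.06);F=st()["wrist_force"]
    if np.linalg.norm(F)>15: print("stop");break
E
```

```text
t8.44 casex -0.1249 y 0.0001 tip 0.0996 F [0.8 0.  0.5] w -0.0002
t9.26 casex -0.0849 y -0.0000 tip 0.0999 F [-0.6 -0.   0.4] w 0.0003
t9.61 casex -0.0723 y 0.0000 tip 0.1000 F [-0.3  0.2 -0.5] w -0.0002
t9.93 casex -0.0622 y 0.0000 tip 0.0989 F [-0.2 -0.  -0.2] w 0.0003
t10.22 casex -0.0541 y 0.0000 tip 0.0959 F [-0.2  0.1 -0.6] w 0.0003
t10.51 casex -0.0473 y 0.0000 tip 0.0908 F [ 0.9 -0.5 -0.4] w -0.0
t10.78 casex -0.0425 y -0.0000 tip 0.0858 F [ 0.9 -0.4 -0.3] w -0.0001
t11.03 casex -0.0397 y -0.0001 tip 0.0807 F [ 0.6  0.6 -0.6] w 0.0002
t11.28 casex -0.0389 y -0.0002 tip 0.0778 F [ 1.1 -0.3 -0.1] w 0.0
t11.53 casex -0.0389 y -0.0001 tip 0.0765 F [-0.1 -0.1  0.2] w -0.0004
t11.78 casex -0.0388 y -0.0001 tip 0.0759 F [-2.5 -1.8  7.9] w 0.0003
```

Contact came at tip height 0.076, which is the closed catch's top. I'll press a little more firmly, then lift off and look.

```bash
python3 - <<'E'
from h import *
z=.075
while z>.0725:
    z-=.001; ctrl.line_to(P(-.034,z),vel=.05)
    if st()["wrist_force"][2]>18:break
ctrl.line_to(P(-.034,.15),vel=.2)
ctrl.line_to(P(-.034,.22),vel=.2)
j=np.array(ctrl.sense()["joint_pos"]);j[0]-=.8;ctrl.movej(j);st()
a,*cs=cam("scene");b,*ct=cam("top");save(b,"pics/t3.png");save(a,"pics/s3.png")
a=cv2.resize(a[180:280,250:350],(400,400),interpolation=cv2.INTER_CUBIC);b=cv2.resize(b[85:185,280:380],(400,400),interpolation=cv2.INTER_CUBIC)
save(np.hstack([a,b]),"pics/c3.png")
E
```

```text
t12.03 casex -0.0363 y 0.0004 tip 0.0756 F [-9.  -0.7 18. ] w -0.0001
t14.70 casex -0.3384 y 0.3265 tip 0.2185 F [-0.3 -0.8 -0.5] w 0.0003
```

View pics/c3.png

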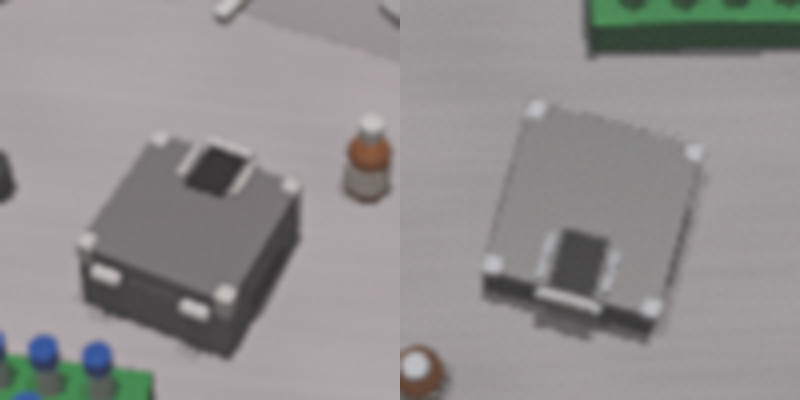

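View pics/s3.png

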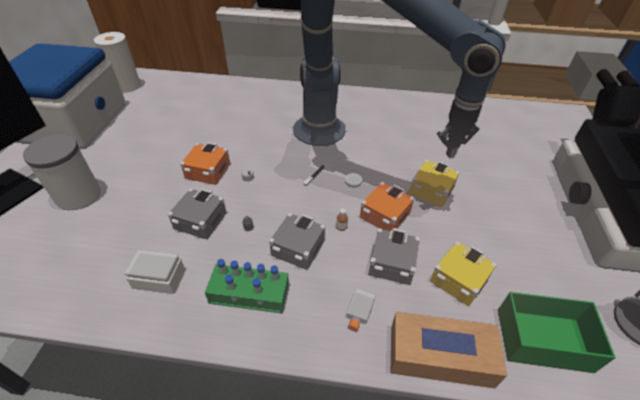

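Both views show the catch flat between the lid's white marks, at crop (215,168) in the scene view and (580,262) in the top view. The lid is flush, the other cases are unmoved, and the gripper is clear. I'll check the heights once before handing in.

```bash
python3 - <<'E'
from h import *
a,*cs=cam("scene");b,*ct=cam("top")
def cen(I,x0,y0,x1,y1):
    g=I[y0:y1,x0:x1].max(2).astype(float);w=np.clip((g.min()+np.median(g))/2-g,0,None);yy,xx=np.mgrid[y0:y1,x0:x1];return (w*xx).sum()/w.sum(),(w*yy).sum()/w.sum()
p=cen(a,297,215,312,230);q=cen(b,417-100,142,333,160);X=tri(p,cs,q,ct);d=X[:2]-C
print(p,q,"catch centre case x,y,z",d@u,d@v,X[2])
f=lambda x,y:(x/4+250-.5,y/4+180-.5); g=lambda x,y:((x-400)/4+280-.5,y/4+85-.5)
for s,t_ in((f(160,138),g(652,307)),(f(290,185),g(493,264)),(f(87,242),g(695,152)),(f(225,294),g(537,109))): print("dot",tri(s,cs,t_,ct).round(4))
ctrl.sign_off()
E
```

```text
(np.float64(303.3422965116279), np.float64(222.60392441860466)) (np.float64(324.04773869346735), np.float64(149.63316582914572)) catch centre case x,y,z -0.03776343969876224 0.0005125457728565596 0.07576917288990448
dot [ 0.5405 -0.0147  0.0715]
dot [0.5717 0.0882 0.0711]
dot [ 0.6443 -0.0467  0.0701]
dot [0.6756 0.057  0.071 ]
the job is handed in; nothing more can be done
```

I found the unlatched case in the middle of the three grey ones, pressed its lid shut (about 15 N), then swung its catch over and pressed it flat (about 18 N). The job was handed in at about 15 s.

The last two-view checks agreed with a shut, latched case:
- **Lid:** all four corner dots stand at 70–72 mm, against 70 mm for a shut lid. They were at 116 mm at the front before.
- **Catch:** its centre is at a height of 75.8 mm and 38 mm behind the case's front hinge-side origin line (case x = -38 mm, y about 0). A flat catch tops out at 76 mm.
- **Surroundings:** in the last pictures the other cases and the look-alikes looked unmoved, and the gripper was clear of everything.

One early reading disagreed: triangulating the catch tip gave an angle of about 2.75 rad, outside the stated range. I had picked what looked like the catch's shadow in the top view. Projecting the hinge geometry into the views gave about 2.0 rad instead, and I used that.

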